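# Switch off the cooling plate and pyramid the chocolate logs

### The job

First turn both dials on the control box (cooling and fan) fully anticlockwise to their stops so that the cooler is off. Then move all the chocolate logs from the cooling plate to the packing cradle and pile them there as a pyramid: three side by side in the grooves, the others saddled into the gaps above (up to two, then one on top), all lying along the grooves, centred end to end on the cradle, with nothing left lying elsewhere. Leave the moulds, jug and scraper where they are.

Things in the scene. Friction and masses are not known exactly. Their poses are not given: they have to be found in the camera images.
- cool_dial (a joint): Cooling dial, the nearer to the robot of the two alike dials on top of the low steel control box (box 210 x 100 mm, 35 mm high; dials 100 mm apart). 0 = off, at the anticlockwise end stop (seen from above); grows clockwise to 4.7 rad. Stays where it is left.
- cool_dial_grip (a point): Point on the axis of cool_dial at the height to grip. The dial is a black disc 60 mm across with a raised grip bar, 57 mm long, 14 mm thick; the bar's top is 7 mm above this point and the disc's top 23 mm below it. The bar lies along this point's x axis and turns with the dial; z is up. A white mark on the bar's top shows its -x end, which points to the robot's side of the box when off.
- fan_dial (a joint): Fan dial, the farther from the robot of the two dials on the control box. 0 = off, at the anticlockwise end stop (seen from above); grows clockwise to 4.7 rad. Stays where it is left.
- fan_dial_grip (a point): Point on the axis of fan_dial at the height to grip. The dial is a black disc 60 mm across with a raised grip bar, 57 mm long, 14 mm thick; the bar's top is 7 mm above this point and the disc's top 23 mm below it. The bar lies along this point's x axis and turns with the dial; z is up. A white mark on the bar's top shows its -x end, which points to the robot's side of the box when off.
- cooler: Aluminium cooling plate 240 x 206 mm, 20 mm thick, origin under its centre. On it are two columns (x = -68 and +68 mm) of three grooves (y = -60, 0, 60 mm) along its x axis, made by grey ribs 13 mm high, 20 mm wide and 40 mm long. A log in a groove has its axis along the plate's x, 46.3 mm above the plate's origin.
- cradle: Wooden packing cradle: base 130 (x) x 176 (y) x 5 mm, origin under its centre. Four ribs 13 mm high, 10 mm wide, 40 mm long (x = -20 to 20 mm) at y = -75, -25, 25, 75 mm form three grooves along its x axis, 50 mm apart; a log in a groove is held by the ribs' edges and sticks out 13 mm beyond the ribs at both ends.
- slot_b1 (a point): Where a log's centre lies in the cradle: bottom row, -y groove; cradle frame x 0, y -50 mm, z 31.3 mm. Site axes are the cradle's.
- slot_b2 (a point): Where a log's centre lies in the cradle: bottom row, middle groove; cradle frame x 0, y 0 mm, z 31.3 mm. Site axes are the cradle's.
- slot_b3 (a point): Where a log's centre lies in the cradle: bottom row, +y groove; cradle frame x 0, y 50 mm, z 31.3 mm. Site axes are the cradle's.
- slot_m1 (a point): Where a log's centre lies in the cradle: second row, in the gap between the -y and middle bottom logs; cradle frame x 0, y -25 mm, z 72.2 mm. Site axes are the cradle's.
- slot_m2 (a point): Where a log's centre lies in the cradle: second row, in the gap between the middle and +y bottom logs; cradle frame x 0, y 25 mm, z 72.2 mm. Site axes are the cradle's.
- slot_top (a point): Where a log's centre lies in the cradle: top of the pyramid, in the gap between the two logs of the second row; cradle frame x 0, y 0 mm, z 113.2 mm. Site axes are the cradle's.
- log1: Dark chocolate log: plain round cylinder 66 mm long, 48 mm in diameter, about 150 g; origin at its centre, x along its length. Starts lying in a groove of the cooling plate. All logs are alike; four to six are present. Its flat ends can be pinched from above (66 mm).
- log2: Dark chocolate log: plain round cylinder 66 mm long, 48 mm in diameter, about 150 g; origin at its centre, x along its length. Starts lying in a groove of the cooling plate. All logs are alike; four to six are present. Its flat ends can be pinched from above (66 mm).
- log3: Dark chocolate log: plain round cylinder 66 mm long, 48 mm in diameter, about 150 g; origin at its centre, x along its length. Starts lying in a groove of the cooling plate. All logs are alike; four to six are present. Its flat ends can be pinched from above (66 mm).
- log4: Dark chocolate log: plain round cylinder 66 mm long, 48 mm in diameter, about 150 g; origin at its centre, x along its length. Starts lying in a groove of the cooling plate. All logs are alike; four to six are present. Its flat ends can be pinched from above (66 mm).
- log5: Dark chocolate log: plain round cylinder 66 mm long, 48 mm in diameter, about 150 g; origin at its centre, x along its length. Starts lying in a groove of the cooling plate. All logs are alike; four to six are present. Its flat ends can be pinched from above (66 mm).
- log6: Dark chocolate log: plain round cylinder 66 mm long, 48 mm in diameter, about 150 g; origin at its centre, x along its length. Starts lying in a groove of the cooling plate. All logs are alike; four to six are present. Its flat ends can be pinched from above (66 mm).
- moulds: Bystander: stack of three praline moulds, about 132 x 175 x 73 mm, origin under its centre. Leave alone.
- jug: Bystander: clear plastic jug, 110 mm across, 150 mm tall, origin under its centre. Leave alone.
- scraper: Bystander: spatula 280 mm long with a black handle, lying flat, origin under its middle. Leave alone.
Not all that is in view belongs to the job. Leave any orange or white look-alike of the log1 alone.

How it is judged:
By the outcome, as a careful person would: the job done as asked, in the order asked, and still so for the second after the job is handed in, with the robot touching nothing.
Of log1, log2, log3, log4, log5, log6 only 4 to 6 are there at a start; the rules pass over those that are not, and their reading is None.
At some moment in a run one of log1, log2, log3, log4, log5, log6 may be knocked a few centimetres aside while the robot is not near it.
Once in a run the grip may slacken for a moment while it holds something.
It also fails if it takes over 208 s, if anything falls off the work surface, if the arm or the gripper's body presses on something with over 40 N, if the wrist force passes 120 N, or if a joint passes its speed limit or range.

### The arm

A 6-joint arm with a two-finger parallel gripper is mounted at the origin on the work surface. World frame = base frame: x ahead of the robot, y to its left, z up, the work surface at z = 0. Lengths are in m, angles in degrees, forces in N, time in s.
With the tool pointing down it reaches from about 0.3 to 0.75 m from the base axis. Payload 8.5 kg.
Tool frame: the origin (TCP) lies midway between the tips of the shut fingers; the grasp point (between the pads) lies 19 mm behind it; z points along the fingers, y is the line along which they close (so a half turn about z gives the same grasp; the last joint's range is limited). The gripper opens to 85 mm and grips with 20 to 120 N. Pads are 22 mm wide; open, the fingers measure 114 mm over their backs; the gripper's body (76 mm by 85 mm) begins 54 mm behind the grasp point. The pads swing forward as they close: fully open they stand 13 mm farther back than shut.
Start: joints at [-88.768, 21.807, 74.336, -0, 83.858, -12.336], TCP at [0.129, -0.535, 0.231] pointing down, gripper open.
Joint ranges: [-178.18, 178.18], [-50.72, 133.34], [12.68, 142.11], [-81.47, 261.47], [9.98, 163.14], [-165.26, 165.26]. Speed limits (degrees/s): [136.94, 136.94, 180, 180, 180, 180].

### API

Orientations are given as a 3x3 rotation matrix whose columns are the frame's x, y, z axes.
In Python, from rig import observe, optics, order, spotter gives the robot as it stands.
- The arm moves only by the tool move_arm, never from a script. Its argument "series" is text: rows parted by semicolons, each of 5 numbers parted by spaces: the shift along the tool's x, y, z in cm, then the turn about the tool's z in degrees, then the opening, from -1 (shut) to 1 (fully open). A call has 1 to 8 rows; each row is the pose to reach, as a shift and turn from the pose commanded when the call began, along the tool's axes at that moment; what a row does not reach only later rows make up. A row lasts 1/8 s, in which the tool goes at most 62.5 mm and 10.7 degrees, less where a joint would pass 70% of its speed; a pose out of reach is approached as far as the arm can. A call with a gripper value outside its range is refused whole. The fingers move at their own pace and stop on an object; "force" is the grip in N (left out, the last holds). Time passes only in rows, so rows that repeat a pose let the fingers close. It gives the time, the measured TCP pose, the force, the opening and the grip force at its end, in the units of the state.
- observe(): the state, without advancing time (a new reading comes with each control period).
- optics.get_image(name): name is "side" or "top"; returns a dict with "pixels" (400x640x3 uint8, blue, green, red), "camera_matrix" (3x3 intrinsics, pixels), "rvec" (rotation vector, rad) and "tvec" (3), from world to camera coordinates, as OpenCV has them. Camera axes: x right, y down, z forward; pixel columns grow to the right and rows downward; lengths in m; the calibration is good to about 2 mm. A picture is of the moment at which its call begins. There is no depth.
- order.close_job(): hands the job in; it is judged then, once.
Trained networks look in the newest picture that a camera, given by its name, has taken for a name from the list of things; names that differ only in an ending like _2 or _b are one class to them, and where a whole thing is asked for, a point or a joint stands for the part that bears it (a point fixed in the world has none). Each returns a list of dicts, best first, with "score" (0 to 1); they miss things now and then, are a little off and sometimes report something else, mostly with a low value. They report only what shows in the picture. A call takes as long as a camera call. They do not tell look-alikes from the thing itself.
- spotter.find_in(thing, camera): "point" ([x, y, z] in m, in world coordinates, good to about 4 mm: the middle of the surface that is visible of it).
- spotter.cut_out(thing, camera): "pixels" (400x640 bool, what is visible of it).
- spotter.mark_of(thing, camera): "point" ([x, y, z] in m, in world coordinates, good to about 4 mm: a listed point, or the origin of a listed thing).
The state is a dict: "time_s": time; "q": joint angles; "qvel": joint speeds; "joint_efforts": joint torques, N m; "position": TCP position; "tool_rot": TCP orientation; "ft_force": force on the tool from outside, world axes, zero at the start; "wrist_torque": the same for the moment, N m; "grip_width": finger opening in m; "gripper_force": force on a finger pad.
Only numpy, scipy, OpenCV 4.12 (cv2) and the standard library are available. Lean on these libraries where they do the work, as an engineer would, in place of code of your own. Each camera call takes 0.05 s, during which the arm holds its last target. There are 200 camera calls.

## Working session

There is one attempt and no reset: what is moved stays moved. The work goes in short steps, Python scripts to look and compute and a tool call to move; the robot and the scene stay as the last step left them, time stands still between calls to the robot, and variables do not carry over. Pictures are saved under pics/ and viewed, at most 14 in all, crops included, and the job is handed in when it is done.

Besides the shell and the picture viewer there is one more tool, called after ">>>" as a command line: name --argument value ..., lists and objects as JSON in quotes. move_arm: Moves the arm, as the interface text tells. Its arguments: {"type":"object","properties":{"series":{"type":"string"},"force":{"type":"number"}},"required":["series"]}

```bash
ls; mkdir -p pics; python3 - <<'E'
from rig import observe, optics, spotter
import cv2, numpy as np
s=observe(); print(s)
for n in("side","top"):
    im=optics.get_image(n); cv2.imwrite(f"pics/{n}0.png",im["pixels"]); print(n,im["camera_matrix"],im["rvec"],im["tvec"])
for c in("top","side"):
  for t in("log1","cool_dial_grip","fan_dial_grip","cradle","cooler","slot_b1","slot_b3","moulds","jug"):
    print(c,t,[(np.round(d["point"],4).tolist(),round(d["score"],2)) for d in spotter.mark_of(t,c)[:8]])
E
```

```text
pics
{'time_s': 0.0, 'q': array([-8.87681505e+01,  2.18416379e+01,  7.43846053e+01,  6.64142258e-04,
        8.38611303e+01, -1.23354641e+01]), 'qvel': array([-0.02602277,  0.06313671, -0.06089442,  0.09052412,  0.08353041,
        0.0599941 ]), 'joint_efforts': array([ 2.69208111e-03, -4.48464739e+01, -2.31278247e+01, -8.02697446e-05,
        4.78009722e-03,  3.86428937e-06]), 'position': array([ 0.12902014, -0.53434107,  0.2307066 ]), 'tool_rot': array([[ 9.72095284e-01,  2.34586356e-01, -2.12613914e-05],
       [ 2.34586115e-01, -9.72094146e-01,  1.52484943e-03],
       [ 3.37040797e-04, -1.48728656e-03, -9.99998837e-01]]), 'ft_force': array([-0.39592946,  0.26357349,  0.11356127]), 'wrist_torque': array([-0.00634107,  0.01191759, -0.00553664]), 'gripper_force': 0.0, 'grip_width': 0.08533881618974098}
side [[493.25145626   0.         320.48284751]
 [  0.         493.25145626 187.36199319]
 [  0.           0.           1.        ]] [ 0.32286114 -2.86548863  1.0475168 ] [0.50442926 0.16533097 1.27623629]
top [[507.83917309   0.         320.0058979 ]
 [  0.         507.83917309 191.9
[... 1283 characters left out ...]
ide cool_dial_grip [([0.5073, -0.0106, 0.0711], 0.6)]
side fan_dial_grip [([0.605, -0.0184, 0.0716], 0.86), ([0.4442, 0.1758, 0.0482], 0.75)]
side cradle [([0.554, -0.2473, 0.0039], 0.89)]
side cooler [([0.5259, 0.2171, -0.002], 0.78)]
side slot_b1 [([0.5683, -0.2938, 0.0258], 0.86), ([0.5552, -0.2441, 0.0317], 0.71), ([0.5381, -0.1939, 0.0335], 0.67), ([0.5785, 0.1511, 0.043], 0.32), ([0.2768, 0.3782, 0.0003], 0.28)]
side slot_b3 [([0.5683, -0.2938, 0.0258], 0.86), ([0.5552, -0.2441, 0.0317], 0.71), ([0.5381, -0.1939, 0.0335], 0.67), ([0.5785, 0.1511, 0.043], 0.32), ([0.2768, 0.3782, 0.0003], 0.28)]
side moulds [([0.7789, 0.0169, 0.0072], 0.58)]
side jug [([0.2796, -0.3613, -0.0024], 0.78)]
```

View pics/top0.png

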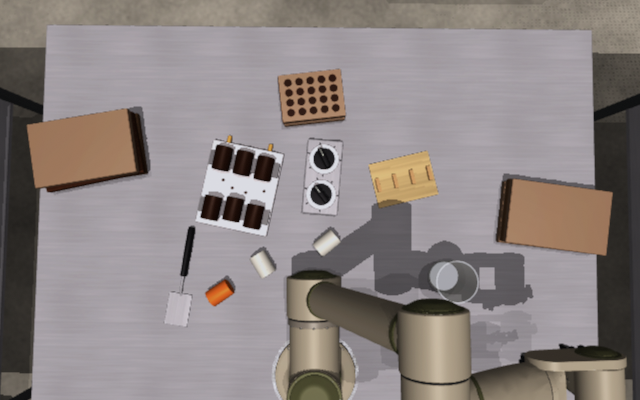

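View pics/side0.png

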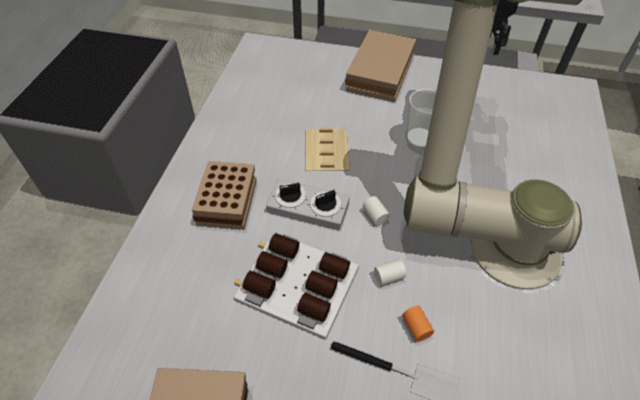

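Six dark logs sit on the cooler: top view at about (223,155), (244,162), (265,168), (211,207), (232,208) and (254,216). The dials are at (323,158) and (320,194), the cradle is at (403,178), and the white and orange look-alikes lie off the plate. Next I measure yaws and zoom in on the dials.

```bash
cat > h.py <<'E'
from rig import observe, optics, spotter, order
import cv2, numpy as np
def cam(n):
    im=optics.get_image(n); R=cv2.Rodrigues(np.array(im["rvec"],float))[0]
    return im["pixels"],np.array(im["camera_matrix"]),R,np.array(im["tvec"],float).ravel()
def toz(c,uv,z):
    _,K,R,t=c; d=R.T@np.linalg.inv(K)@np.array([uv[0],uv[1],1.]); o=-R.T@t
    return o+d*(z-o[2])/d[2]
def proj(c,p):
    _,K,R,t=c; v=K@(R@np.array(p)+t); return v[:2]/v[2]
def tri(c1,u1,c2,u2):
    P=[c[1]@np.c_[c[2],c[3]] for c in(c1,c2)]
    X=cv2.triangulatePoints(P[0],P[1],np.array(u1,float).reshape(2,1),np.array(u2,float).reshape(2,1)).ravel()
    return X[:3]/X[3]
E
python3 - <<'E'
from h import *
T=cam("top");S=cam("side")
for n,z in(("cradle",.005),("cooler",.02)):
  for c,nm in((T,"top"),(S,"side")):
    m=spotter.cut_out(n,nm)[0]["pixels"].astype(np.uint8)
    ct=max(cv2.findContours(m,0,2)[0],key=cv2.contourArea)
    w=np.array([toz(c,p[0],z)[:2] for p in ct],np.float32)
    r=cv2.minAreaRect(w); print(n,nm,np.round(r[0],4),np.round(r[1],4),round(r[2],1))
out=[]
for c,pts in((T,[(.507,-.011,.08),(.607,-.019,.08)]),(S,[(.507,-.011,.08),(.607,-.019,.08)])):
  row=[]
  for p in pts:
    u,v=proj(c,p).astype(int); print(u,v)
    row.append(cv2.resize(c[0][v-20:v+20,u-20:u+20],None,fx=7,fy=7,interpolation=cv2.INTER_CUBIC))
  out.append(np.hstack(row))
cv2.imwrite("pics/dials.png",np.vstack(out))
E
```

```text
cradle top [0.2713 0.3746] [0.0653 0.2774] 80.9
cradle side [ 0.554  -0.2488] [0.1271 0.1843] 13.9
cooler top [0.5314 0.2175] [0.2094 0.2566] 78.2
cooler side [0.5331 0.221 ] [0.2106 0.262 ] 77.9
321 192
324 155
325 194
289 185
```

View pics/dials.png

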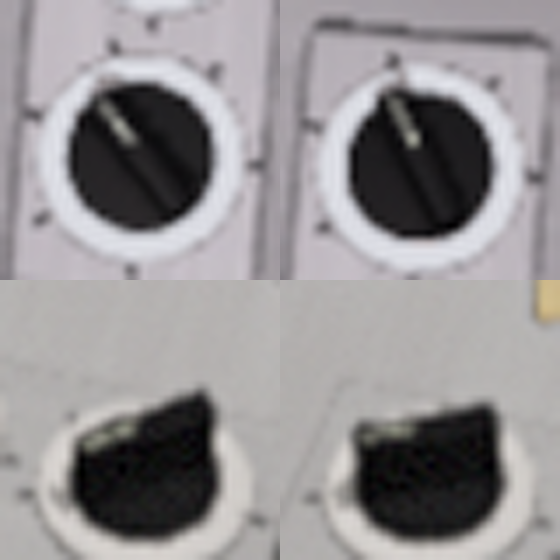

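```bash
cat >> h.py <<'E'
def pts(t,c): return [np.array(d["point"]) for d in spotter.mark_of(t,c)]
def rigid(A,B):
    A=np.array(A);B=np.array(B);a=A.mean(0);b=B.mean(0);H=(A-a).T@(B-b)
    th=np.arctan2(H[0,1]-H[1,0],H[0,0]+H[1,1]);R=np.array([[np.cos(th),-np.sin(th)],[np.sin(th),np.cos(th)]])
    return th,b-R@a,np.linalg.norm((A-a)@R.T-(B-b),axis=1)
def fit(cands,model,o,th,tol=.02):
    A=[];B=[]
    for p in cands:
        R=np.array([[np.cos(th),-np.sin(th)],[np.sin(th),np.cos(th)]])
        d=[np.linalg.norm(o+R@m-p[:2]) for m in model]
        if min(d)<tol: A.append(model[int(np.argmin(d))]);B.append(p[:2])
    return rigid(A,B),len(A)
E
python3 - <<'E'
from h import *
T=cam("top");S=cam("side")
L=[];C=[]
for k in range(3):
  for c in("top","side"):
    L+=pts("log1",c); C+=pts("slot_b1",c)
grid=[np.array([x,y])for x in(-.068,.068)for y in(-.06,0,.06)]
(th,o,e),n=fit(L,grid,np.array([.526,.222]),np.radians(-11))
print("cooler",np.degrees(th),o,n,e.mean())
R=np.array([[np.cos(th),-np.sin(th)],[np.sin(th),np.cos(th)]])
for g in grid:
  q=[p for p in L if np.linalg.norm(o+R@g-p[:2])<.02]; print(g,np.round(o+R@g,4),len(q),np.round(np.mean(q,0),4))
sl=[np.array([0,y])for y in(-.05,0,.05)]
(th,o,e),n=fit(C,sl,np.array([.553,-.246]),np.radians(15))
print("cradle",np.degrees(th),o,n,e.mean())
for c,nm in((T,"top"),(S,"side")):
  for d in spotter.cut_out("cradle",nm):
    m=d["pixels"].astype(np.uint8);ct=max(cv2.findContours(m,0,2)[0],key=cv2.contourArea)
    r=cv2.minAreaRect(np.array([toz(c,p[0],.005)[:2] for p in ct],np.float32)); print(nm,d["score"],r)
def cr(u,v,x,y): return (u-20+(x+.5)/7-.5, v-20+(y+.5)/7-.5)
for a,b in[(cr(321,192,97,95),cr(325,194,82,162)),(cr(321,192,132,145),cr(325,194,135,150))]: print("coolmark",tri(T,a,S,b))
for a,b in[(cr(324,155,388-280,90),cr(289,185,360-280,155)),(cr(324,155,415-280,145),cr(289,185,412-280,150))]: print("fanmark",tri(T,a,S,b))
for n in("cool_dial_grip","fan_dial_grip"):
  for c in("top","side"):
    print(n,c,[np.round(p,4).tolist() for k in range(3) for p in pts(n,c)])
# white ring (box-top z .035) centres
for nm,c in(("T",T),("S",S)):
  for p in[(.507,-.011,.05),(.607,-.019,.05)]:
    print(nm,proj(c,p))
im=T[0]; u,v=proj(T,(.553,-.246,.01)).astype(int)
cv2.imwrite("pics/cradle.png",cv2.resize(im[v-40:v+40,u-50:u+50],None,fx=7,fy=7,interpolation=cv2.INTER_CUBIC)); print(u,v)
E
```

```text
cooler -11.513363083122199 [0.52435833 0.21995   ] 36 0.0026660199584090313
[-0.068 -0.06 ] [0.4458 0.1747] 6 [0.443  0.1754 0.0453]
[-0.068  0.   ] [0.4577 0.2335] 6 [0.4598 0.2306 0.0442]
[-0.068  0.06 ] [0.4697 0.2923] 6 [0.469  0.2934 0.0473]
[ 0.068 -0.06 ] [0.579  0.1476] 6 [0.579  0.149  0.0417]
[0.068 0.   ] [0.591  0.2064] 6 [0.5914 0.2072 0.0441]
[0.068 0.06 ] [0.603  0.2652] 6 [0.6038 0.2642 0.0477]
cradle 13.744128555398314 [ 0.55373333 -0.24638333] 18 0.0026429466113211727
top 0.94 ((0.5536702871322632, -0.2469169795513153), (0.13045324385166168, 0.1735350489616394), 14.048836708068848)
side 0.68 ((0.5563619136810303, -0.2523742914199829), (0.13027173280715942, 0.18553252518177032), 13.951736450195312)
coolmark [0.52646669 0.00707644 0.08709901]
coolmark [ 0.50837825 -0.00650055  0.08274382]
fanmark [ 0.62832427 -0.00438153  0.08724344]
fanmark [ 0.60923104 -0.01477579  0.08291009]
cool_dial_grip top [[0.5039, -0.0124, 0.0738], [0.5675, -0.2956, 0.0333], [0.2778, -0.3613, 0.0022], [0.5039, -0.0124, 0.0738], [0.5675, -0.2956, 0.0333], [0.2778, -0.3613, 0.0022], [0.5039, -0.0124, 0.0738], [0.5675, -0.2956, 0.0333], [0.2778, -0.3613, 0.0022]]
cool_dial_grip side [[0.5042, -0.0105, 0.0717], [0.5042, -0.0105, 0.0717], [0.5042, -0.0105, 0.0717]]
fan_dial_grip top [[0.6086, -0.0204, 0.0755], [0.6086, -0.0204, 0.0755], [0.6086, -0.0204, 0.0755]]
fan_dial_grip side [[0.6046, -0.0188, 0.0722], [0.6046, -0.0188, 0.0722], [0.6046, -0.0188, 0.0722]]
T [321.01376707 192.92465112]
T [324.24178278 157.11014032]
S [325.20720841 201.64120069]
S [289.76963108 192.91076195]
403 178
```

View pics/cradle.png

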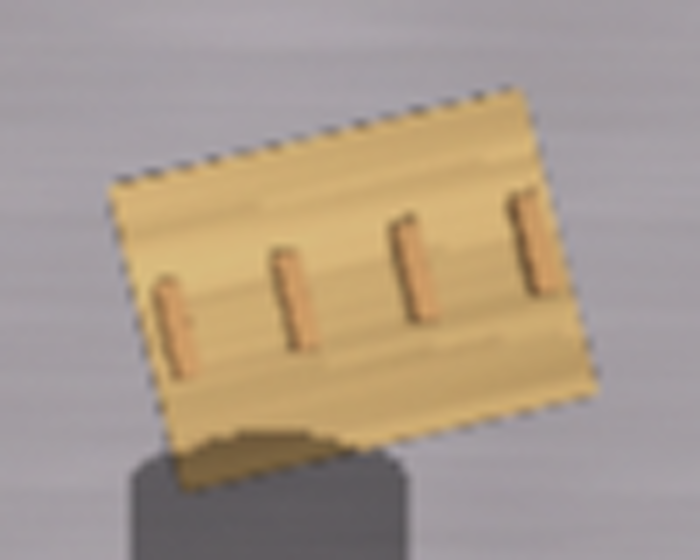

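The cradle's base corners in the crop are (110,183), (520,90), (597,390) and (185,488). That matches the fit: centre (0.5537, -0.2467), yaw 13.9°. I start with the cooling dial.

```bash
cat > plan.py <<'E'
import sys, numpy as np
# plan.py x y z yaw  tx ty tz tyaw [...]: chain of targets; each relative to the previous pose
v=list(map(float,sys.argv[1:])); p=v[:4]
for i in range(4,len(v),4):
    q=v[i:i+4]; a=np.radians(p[3]); d=np.array(q[:3])-p[:3]
    print(np.round(100*np.array([d[0]*np.cos(a)+d[1]*np.sin(a), d[0]*np.sin(a)-d[1]*np.cos(a), -d[2]]),2), "turn",round(p[3]-q[3],1)); p=q
E
python3 plan.py .129 -.535 .231 13.57 .505 -.0105 .17 36.9
```

```text
[ 48.86 -42.16   6.1 ] turn -23.3
```

>>> move_arm --series "48.9 -42.2 2 -23.3 0;48.9 -42.2 2 -23.3 0;48.9 -42.2 2 -23.3 0;48.9 -42.2 2 -23.3 0;48.9 -42.2 2 -23.3 0;48.9 -42.2 2 -23.3 0;48.9 -42.2 6.1 -23.3 0;48.9 -42.2 6.1 -23.3 0" --force 30

```text
time_s: 3.7
position: [0.4201, -0.1284, 0.1974]
tool_rot: [[0.8, 0.6, 0.001], [0.6, -0.8, -0.001], [0.0, 0.001, -1.0]]
ft_force: [-0.6, -1.1, 0.2]
grip_width: 0.0422
gripper_force: 0.0
```

```bash
python3 -c "
from h import *
s=observe();print(s['position'],s['qvel'])"; python3 plan.py .4201 -.1284 .1974 36.9 .505 -.0105 .13 36.9
```

```text
[ 0.42010403 -0.12836624  0.19736322] [ 6.77422315e+01  1.86743936e+01 -8.24403286e+00  4.84176414e-02
 -1.05859498e+01  6.73252015e+01]
[13.87 -4.33  6.74] turn 0.0
```

>>> move_arm --series "10 -3 4 0 0;10 -3 4 0 0;10 -3 4 0 0;10 -3 4 0 0;10 -3 4 0 0"

```text
time_s: 4.32
position: [0.4809, -0.047, 0.1579]
tool_rot: [[0.801, 0.599, 0.001], [0.599, -0.801, -0.0], [0.0, 0.001, -1.0]]
ft_force: [-0.2, 0.4, -0.2]
grip_width: 0.0427
gripper_force: 0.0
```

```bash
python3 - <<'E'
from h import *
s=observe();print(s['position'],s['q'],s['time_s'])
T=cam("top")
cv2.imwrite("pics/t1.png",cv2.resize(T[0][110:240,230:430],None,fx=4,fy=4,interpolation=cv2.INTER_CUBIC))
for n in("cool_dial_grip","fan_dial_grip"):
  for c in("top","side"): print(n,c,[np.round(p,4).tolist() for p in pts(n,c)])
E
```

```text
[ 0.48089004 -0.04704114  0.15787001] [-1.96579885e+01  1.93131083e+01  9.16338178e+01 -6.13160062e-03
  6.89955215e+01  3.35650257e+01] 4.325
cool_dial_grip top []
cool_dial_grip side [[0.5042, -0.0105, 0.0717]]
fan_dial_grip top [[0.6089, -0.0217, 0.0734]]
fan_dial_grip side [[0.6046, -0.0188, 0.0722]]
```

```bash
python3 plan.py .4809 -.047 .1579 36.8 .505 -.0105 .056 36.9
```

```text
[ 4.12 -1.48 10.19] turn -0.1
```

>>> move_arm --series "4.1 -1.5 3 0 0;4.1 -1.5 6 0 0;4.1 -1.5 10.2 0 0;4.1 -1.5 10.2 0 0;4.1 -1.5 10.2 0 -0.5;4.1 -1.5 10.2 0 -1;4.1 -1.5 10.2 0 -1;4.1 -1.5 10.2 0 -1"

```text
time_s: 5.58
position: [0.5062, -0.0104, 0.0571]
tool_rot: [[0.8, 0.6, 0.004], [0.6, -0.8, -0.002], [0.002, 0.004, -1.0]]
ft_force: [0.7, -5.4, 8.4]
grip_width: 0.0132
gripper_force: 33.8
```

>>> move_arm --series "0 0 0 -9 -1;0 0 0 -18 -1;0 0 0 -27 -1;0 0 0 -36 -1;0 0 0 -45 -1;0 0 0 -54 -1;0 0 0 -63 -1;0 0 0 -72 -1"

```text
time_s: 6.58
position: [0.5056, -0.0103, 0.0571]
tool_rot: [[-0.328, 0.945, 0.003], [0.945, 0.328, -0.002], [-0.003, 0.002, -1.0]]
ft_force: [-2.2, -5.4, 10.1]
grip_width: 0.0133
gripper_force: 34.2
```

>>> move_arm --series "0 0 0 -10 -1;0 0 0 -20 -1;0 0 0 -30 -1;0 0 0 -40 -1;0 0 0 -50 -1;0 0 0 -58 -1;0 0 0 -63 -1;0 0 0 -66 -1"

```text
time_s: 7.58
position: [0.5054, -0.0108, 0.0571]
tool_rot: [[-0.996, 0.087, 0.002], [0.087, 0.996, -0.003], [-0.003, -0.003, -1.0]]
ft_force: [-3.6, -7.9, 10.8]
grip_width: 0.0133
gripper_force: 34.3
```

```bash
python3 -c "
from h import *
s=observe();print(s['wrist_torque'],s['q'][5],s['joint_efforts'][5])"
```

```text
[-1.50313427  0.78142897 -0.06946995] -99.51669927920548 0.3523790929466486
```

>>> move_arm --series "0 0 0 -2 -1;0 0 0 -4 -1;0 0 0 -6 -1;0 0 0 -6 -1"

```text
time_s: 8.07
position: [0.5053, -0.0106, 0.0572]
tool_rot: [[-1.0, -0.012, 0.002], [-0.012, 1.0, -0.001], [-0.002, -0.001, -1.0]]
ft_force: [-4.1, -8.5, 11.3]
grip_width: 0.0133
gripper_force: 66.3
```

```bash
python3 -c "
from h import *
s=observe();print(s['wrist_torque'],s['q'][5],s['joint_efforts'][5])"
```

```text
[-1.31459194  0.78192169 -1.70154813] -105.26234065165853 -1.8300946801900864
```

```bash
python3 plan.py .5053 -.0106 .0572 180.7 .605 -.018 .13 28.6
```

```text
[-9.96 -0.86 -7.28] turn 152.1
```

>>> move_arm --series "0 0 0 4 0;0 0 0 4 0;0 0 -5 4 0;0 0 -7.3 10 0;-9.9 -0.8 -7.3 40 0;-9.9 -0.8 -7.3 60 0;-9.9 -0.8 -7.3 70 0;-9.9 -0.8 -7.3 80 0"

```text
time_s: 9.07
position: [0.6041, -0.0157, 0.1282]
tool_rot: [[-0.611, 0.792, -0.0], [0.792, 0.611, 0.0], [0.001, -0.0, -1.0]]
ft_force: [-0.2, 0.0, -0.3]
grip_width: 0.0427
gripper_force: 0.0
```

>>> move_arm --series "0 0 0 12 0;0 0 0 24 0;0 0 0 36 0;0 0 0 48 0;0 0 0 60 0;0 0 0 72 0;0 0 0 84 0;0 0 0 90 0"

```text
time_s: 10.07
position: [0.6039, -0.0157, 0.1286]
tool_rot: [[0.747, 0.665, 0.0], [0.665, -0.747, 0.0], [0.0, -0.0, -1.0]]
ft_force: [-0.9, -0.9, -0.0]
grip_width: 0.0427
gripper_force: 0.0
```

```bash
python3 - <<'E'
from h import *
s=observe();R=s['tool_rot'];y=np.degrees(np.arctan2(R[1,0],R[0,0]));print(s['position'],y)
import subprocess
p=s['position'];print(subprocess.run(["python3","plan.py",*map(str,[*p,y]),".605","-.0180",".056","28.6"],capture_output=True,text=True).stdout)
S=cam("side");u,v=325,194
cv2.imwrite("pics/s2.png",cv2.resize(S[0][130:260,230:400],None,fx=4,fy=4,interpolation=cv2.INTER_CUBIC))
E
```

```text
[ 0.60389976 -0.01572261  0.1285693 ] 41.704525969639505
[-0.07  0.24  7.26] turn 13.1
```

View pics/s2.png

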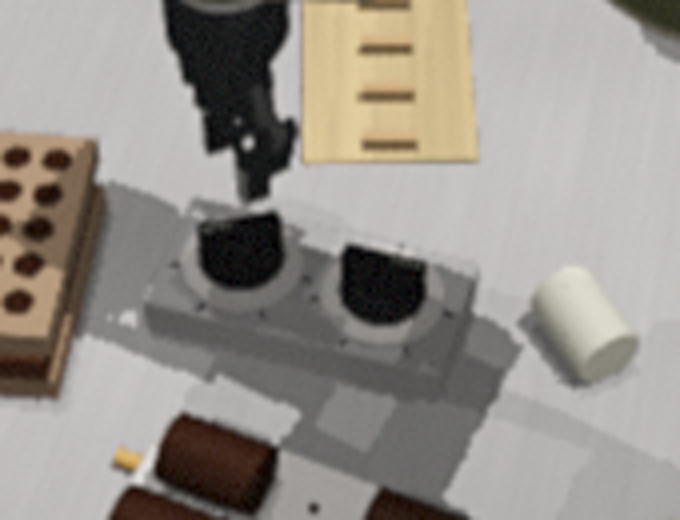

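The cool dial's bar at (385,258) now lies along the box axis. Next is the fan dial.

>>> move_arm --series "-0.1 0.2 0 10 0;-0.1 0.2 2 13.1 0;-0.1 0.2 5 13.1 0;-0.1 0.2 7.2 13.1 0;-0.1 0.2 7.2 13.1 -0.5;-0.1 0.2 7.2 13.1 -1;-0.1 0.2 7.2 13.1 -1;-0.1 0.2 7.2 13.1 -1" --force 30

```text
time_s: 11.12
position: [0.605, -0.0183, 0.057]
tool_rot: [[0.876, 0.483, 0.001], [0.483, -0.876, -0.0], [0.001, 0.001, -1.0]]
ft_force: [1.8, -2.4, -2.3]
grip_width: 0.0134
gripper_force: 34.2
```

>>> move_arm --series "0 0 0 -9 -1;0 0 0 -18 -1;0 0 0 -27 -1;0 0 0 -36 -1;0 0 0 -45 -1;0 0 0 -54 -1;0 0 0 -63 -1;0 0 0 -72 -1"

```text
time_s: 12.12
position: [0.6055, -0.0188, 0.057]
tool_rot: [[-0.193, 0.981, 0.003], [0.981, 0.193, -0.001], [-0.002, 0.002, -1.0]]
ft_force: [4.3, -2.7, -3.3]
grip_width: 0.0132
gripper_force: 34.1
```

Yaw is 101.1°, so about 77–80° remain.

>>> move_arm --series "0 0 0 -10 -1;0 0 0 -20 -1;0 0 0 -30 -1;0 0 0 -40 -1;0 0 0 -50 -1;0 0 0 -60 -1;0 0 0 -68 -1;0 0 0 -74 -1"

```text
time_s: 13.12
position: [0.6061, -0.0183, 0.057]
tool_rot: [[-0.996, 0.086, 0.004], [0.086, 0.996, -0.001], [-0.004, -0.0, -1.0]]
ft_force: [6.6, -1.9, -4.7]
grip_width: 0.0136
gripper_force: 33.8
```

>>> move_arm --series "0 0 0 -2 -1;0 0 0 -4 -1;0 0 0 -5 -1;0 0 0 -6 -1"

```text
time_s: 13.62
position: [0.6058, -0.0182, 0.0571]
tool_rot: [[-1.0, -0.015, 0.003], [-0.015, 1.0, -0.0], [-0.003, -0.0, -1.0]]
ft_force: [5.5, -0.2, -2.7]
grip_width: 0.0151
gripper_force: 20.0
```

```bash
python3 -c "
from h import *
s=observe();print(s['wrist_torque'],s['q'],s['joint_efforts'][5])"
```

```text
[-0.05820377 -0.90760742 -0.57853165] [-1.29172879e+01  3.68820736e+01  7.88532656e+01  4.20446193e-02
  6.40699108e+01 -1.03799146e+02] -0.3330503683537245
```

>>> move_arm --series "0 0 0 -1 -1;0 0 0 -2 -1;0 0 0 -2 -1;0 0 0 -2 -1" --force 40

```text
time_s: 14.12
position: [0.6058, -0.0182, 0.0572]
tool_rot: [[-0.999, -0.047, 0.004], [-0.047, 0.999, 0.0], [-0.004, 0.0, -1.0]]
ft_force: [5.5, -0.2, -2.5]
grip_width: 0.0142
gripper_force: 54.4
```

```bash
python3 -c "
from h import *
s=observe();print(s['wrist_torque'],s['q'],s['joint_efforts'][5])"; python3 plan.py .6058 -.0182 .0571 182.5 .6058 -.0182 .18 145 .579 .148 .15 78.5 
```

```text
[-0.07739748 -0.85499633 -1.46289474] [-1.29304280e+01  3.68731207e+01  7.88519524e+01  7.81752575e-02
  6.40748442e+01 -1.05676131e+02] -1.4706716313958168
[ -0.     0.   -12.29] turn 37.5
[11.73 12.08  3.  ] turn 66.5
```

>>> move_arm --series "0 0 0 3 0;0 0 0 3 0;0 0 -4 4 0.3;0 0 -9 10 1;0 0 -13 20 1;-3 10 -13 40 1;-3 10 -13 60 1;-3 10 -13 70 1" --force 50

```text
time_s: 15.12
position: [0.6294, 0.0864, 0.1865]
tool_rot: [[-0.659, 0.752, -0.0], [0.752, 0.659, 0.0], [0.0, 0.0, -1.0]]
ft_force: [-0.2, -0.4, 0.9]
grip_width: 0.0855
gripper_force: 0.0
```

```bash
cat > see.py <<'E'
from h import *
import sys
s=observe();R=s['tool_rot'];y=np.degrees(np.arctan2(R[1,0],R[0,0]));print(s['time_s'],s['position'],y)
L=[(c,np.round(p,4).tolist()) for c in("top","side") for p in pts("log1",c)]
for l in sorted(L,key=lambda a:a[1]): print(l)
if len(sys.argv)>1:
  a=cam("top")[0][100:250,190:450];b=cam("side")[0][110:340,200:460]
  a=cv2.resize(a,None,fx=3,fy=3)[:, :780]; 
  cv2.imwrite(sys.argv[1],np.hstack([cv2.resize(cam("top")[0][100:250,180:450],(400,222)),cv2.resize(b,(400,354))[:222]]) if 0 else np.hstack([cv2.resize(cam("top")[0][90:290,180:450],(400,296)),cv2.resize(cam("side")[0][110:340,200:460],(400,354))[:296]]))
E
python3 see.py pics/v3.png
```

```text
15.125 [0.62942014 0.08641948 0.18645699] 131.19499694765818
('top', [0.2289, 0.2687, 0.0279])
('side', [0.2292, 0.2693, 0.0241])
('side', [0.3087, 0.1529, 0.0209])
('side', [0.3706, -0.0293, 0.0295])
('top', [0.4423, 0.1745, 0.0413])
('side', [0.443, 0.1773, 0.0504])
('side', [0.4576, 0.2311, 0.0456])
('top', [0.462, 0.232, 0.0464])
('side', [0.4656, 0.2937, 0.0461])
('top', [0.4672, 0.2915, 0.0482])
('top', [0.5768, 0.1504, 0.0441])
('side', [0.5772, 0.1493, 0.0413])
('top', [0.5934, 0.2023, 0.0459])
('top', [0.6034, 0.2639, 0.0491])
('side', [0.6049, 0.2661, 0.0454])
```

View pics/v3.png

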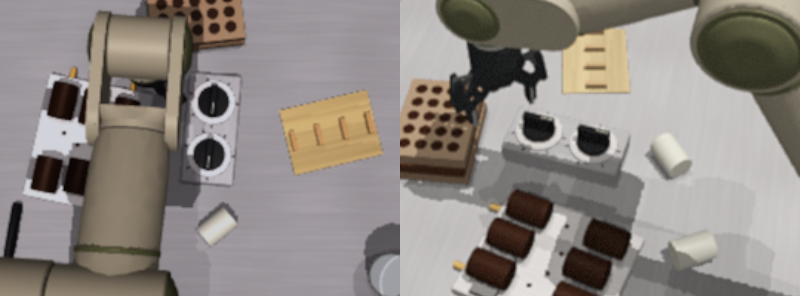

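Both dials' bars now point along the box with their marks toward the robot, at top crop (209,158) and (213,103). Logs next.

```bash
python3 plan.py .6294 .0864 .1865 131.2 .579 .1485 .11 78.5
```

```text
[7.99 0.3  7.65] turn 52.7
```

>>> move_arm --series "4 0.3 0 10.5 1;8 0.3 0 21 1;8 0.3 3 31.5 1;8 0.3 6 42 1;8 0.3 7.6 52.7 1;8 0.3 7.6 52.7 1"

```text
time_s: 16.18
position: [0.5786, 0.1449, 0.1095]
tool_rot: [[0.196, 0.981, -0.002], [0.981, -0.196, -0.0], [-0.001, -0.002, -1.0]]
ft_force: [0.2, 0.1, 0.0]
grip_width: 0.0852
gripper_force: 0.0
```

>>> move_arm --series "0 0 3 0 1;0 0 6 0 1;0 0 8.3 0 1;0 0 8.3 0 1;0 0 8.3 0 -1;0 0 8.3 0 -1;0 0 8.3 0 -1;0 0 8.3 0 -1"

```text
time_s: 17.18
position: [0.5798, 0.1453, 0.0291]
tool_rot: [[0.198, 0.98, 0.003], [0.98, -0.198, -0.0], [0.0, 0.003, -1.0]]
ft_force: [-1.8, -0.0, 6.8]
grip_width: 0.0654
gripper_force: 55.9
```

```bash
python3 plan.py .5798 .1453 .0291 78.6 .5663 -.2976 .13 103.9 .5663 -.2976 .0155 103.9
```

```text
[-43.68   7.43 -10.09] turn -25.3
[ 0.    0.   11.45] turn 0.0
```

>>> move_arm --series "0 0 -4 0 -1;0 0 -9 0 -1;-5 1 -12 -3 -1;-11 2 -12 -8 -1;-17 3 -12 -13 -1;-23 4 -12 -18 -1;-29 5 -12 -22 -1;-34 5.8 -12 -25.3 -1"

```text
time_s: 18.18
position: [0.5681, -0.2018, 0.1481]
tool_rot: [[-0.241, 0.971, 0.001], [0.971, 0.241, -0.001], [-0.001, 0.001, -1.0]]
ft_force: [0.7, -0.0, -1.2]
grip_width: 0.0654
gripper_force: 56.5
```

```bash
cat > st.py <<'E'
import sys,subprocess
from h import *
s=observe();R=s['tool_rot'];y=np.degrees(np.arctan2(R[1,0],R[0,0]));p=s['position'];print(s['time_s'],p,y,s['grip_width'])
print(subprocess.run(["python3","plan.py",*map(str,[*p,y]),*sys.argv[1:]],capture_output=True,text=True).stdout)
E
python3 st.py .5663 -.2976 .13 103.9
```

```text
18.175 [ 0.56806619 -0.20181835  0.14811654] 103.94085829224029 0.06542450954322351
[-9.25 -2.48  1.81] turn 0.0
```

>>> move_arm --series "-5 -2 0 0 -1;-9.2 -2.5 1.8 0 -1;-9.2 -2.5 5 0 -1;-9.2 -2.5 7 0 -1;-9.2 -2.5 7 0 -1"

```text
time_s: 18.8
position: [0.5655, -0.2944, 0.0765]
tool_rot: [[-0.239, 0.971, -0.002], [0.971, 0.239, 0.001], [0.002, -0.001, -1.0]]
ft_force: [-1.0, 0.5, -1.6]
grip_width: 0.0651
gripper_force: 56.6
```

```bash
python3 st.py .5663 -.2976 .0155 103.9; python3 see.py | sort -t, -k3 | head -8; python3 - <<'E'
from h import *
T=cam("top");S=cam("side")
u,v=proj(T,(.553,-.246,.05)).astype(int);a=T[0][v-50:v+50,u-65:u+65]
u,v=proj(S,(.553,-.246,.05)).astype(int);b=S[0][v-50:v+50,u-65:u+65]
cv2.imwrite("pics/c4.png",cv2.resize(np.hstack([a,b]),None,fx=3,fy=3,interpolation=cv2.INTER_CUBIC))
E
```

```text
18.8 [ 0.56551303 -0.29444373  0.07653377] 103.85270021469299 0.06506199088943788
[-0.33  0.    6.1 ] turn -0.0

18.8 [ 0.56551303 -0.29444373  0.07653377] 103.85270021469299
('top', [0.6073, -0.0201, 0.0724])
('top', [0.3678, -0.0295, 0.0262])
('side', [0.3736, -0.0308, 0.0258])
('side', [0.3093, 0.1492, 0.0227])
('side', [0.576, 0.1536, 0.0424])
('top', [0.5754, 0.1536, 0.0452])
('side', [0.4439, 0.1764, 0.0519])
```

View pics/c4.png

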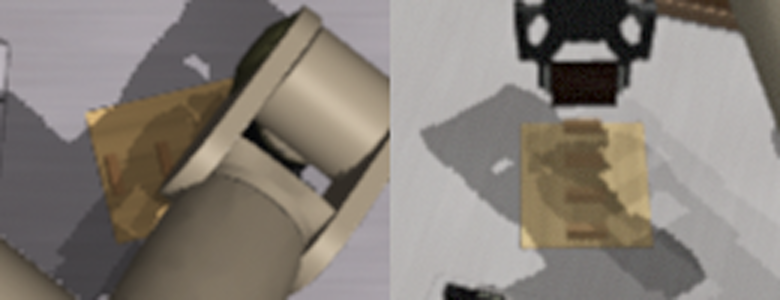

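The side view shows the log held level between the fingers at (585,85), above the far end of the cradle. I lower it.

>>> move_arm --series "-0.2 0 3 0 -1;-0.2 0 5 0 -1;-0.2 0 6.1 0 -1;-0.2 0 6.1 0 -1;-0.2 0 6.1 0 -1"

```text
time_s: 19.62
position: [0.5669, -0.2967, 0.0173]
tool_rot: [[-0.239, 0.971, 0.001], [0.971, 0.239, -0.001], [-0.001, 0.001, -1.0]]
ft_force: [-0.0, -0.5, -0.6]
grip_width: 0.0652
gripper_force: 56.8
```

```bash
python3 st.py .5663 -.2976 .0155 103.9; python3 see.py | sort -t, -k3 |tail -14
```

```text
19.625 [ 0.56686478 -0.29673856  0.01727772] 103.8301766110974 0.06522031093820374
[-0.07 -0.08  0.18] turn -0.1

('top', [0.3061, 0.1495, 0.0242])
('side', [0.3088, 0.154, 0.0215])
('side', [0.4439, 0.1753, 0.0496])
('top', [0.4398, 0.1759, 0.043])
('top', [0.5923, 0.2047, 0.0405])
('side', [0.5861, 0.2082, 0.0457])
('side', [0.4603, 0.2301, 0.0444])
('top', [0.4646, 0.2308, 0.0451])
('top', [0.6022, 0.2604, 0.0474])
('side', [0.6009, 0.2655, 0.0458])
('side', [0.2297, 0.2683, 0.0266])
('top', [0.2296, 0.2691, 0.0253])
('top', [0.4675, 0.2916, 0.0472])
('side', [0.4685, 0.298, 0.0486])
```

>>> move_arm --series "0 0 0.15 0 -1;0 0 0.3 0 -1;0 0 0.3 0 -1"

```text
time_s: 20.1
position: [0.5673, -0.2978, 0.0144]
tool_rot: [[-0.239, 0.971, 0.003], [0.971, 0.239, -0.003], [-0.003, 0.002, -1.0]]
ft_force: [0.5, -4.7, 4.2]
grip_width: 0.0653
gripper_force: 57.4
```

```bash
python3 plan.py .567 -.297 .0144 103.85 .5915 .207 .12 78.5
```

```text
[ 48.35  14.44 -10.56] turn 25.3
```

>>> move_arm --series "0 0 0 0 1;0 0 0 0 1;0 0 -4 0 1;0 0 -8 0 1;5 1 -11 5 1;10 2 -11 10 1;16 4 -11 15 1;22 6 -11 20 1"

```text
time_s: 21.1
position: [0.5716, -0.0681, 0.1232]
tool_rot: [[0.111, 0.994, -0.001], [0.994, -0.111, 0.001], [0.0, -0.001, -1.0]]
ft_force: [0.1, -0.2, 0.8]
grip_width: 0.0853
gripper_force: 0.0
```

```bash
python3 st.py .5915 .207 .12 78.5; python3 see.py | sort -t, -k3 |grep 0\\.5; python3 - <<'E'
from h import *
T=cam("top");S=cam("side")
u,v=proj(T,(.553,-.246,.05)).astype(int);a=T[0][v-50:v+50,u-65:u+65]
u,v=proj(S,(.553,-.246,.05)).astype(int);b=S[0][v-50:v+50,u-65:u+65]
cv2.imwrite("pics/c5.png",cv2.resize(np.hstack([a,b]),None,fx=3,fy=3,interpolation=cv2.INTER_CUBIC))
E
```

```text
21.1 [ 0.5716482  -0.06811455  0.1231516 ] 83.63210232503376 0.08525569103852512
[27.56 -1.08  0.32] turn 5.1

21.1 [ 0.5716482  -0.06811455  0.1231516 ] 83.63210232503376
('side', [0.5671, -0.2899, 0.0912])
('top', [0.5923, 0.2047, 0.0405])
('side', [0.5861, 0.2082, 0.0457])
```

View pics/c5.png

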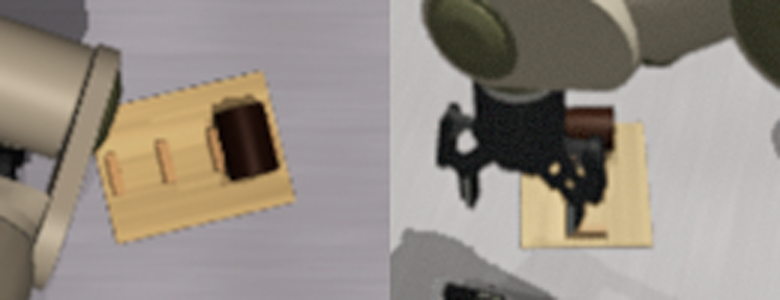

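The first log lies in the -y groove (top crop 247,140). Now the second log.

>>> move_arm --series "6 -0.5 0 3 1;12 -1 0 5.1 1;18 -1.1 0 5.1 1;23.5 -1.1 0 5.1 1;27.5 -1.1 1 5.1 1;27.7 -1.1 2 5.1 1;27.7 -1.1 2 5.1 1"

```text
time_s: 22.18
position: [0.5908, 0.2049, 0.1022]
tool_rot: [[0.197, 0.98, -0.002], [0.98, -0.197, -0.001], [-0.001, -0.002, -1.0]]
ft_force: [-0.7, -0.9, -0.7]
grip_width: 0.0855
gripper_force: 0.0
```

```bash
python3 st.py .5915 .2075 .0265 78.5
```

```text
22.175 [0.59079736 0.20488508 0.10218657] 78.66291088305485 0.0855048910576484
[0.27 0.02 7.57] turn 0.2
```

>>> move_arm --series "0.2 0 3 0 1;0.2 0 6 0 1;0.2 0 7.5 0 1;0.2 0 7.5 0 1;0.2 0 7.5 0 -1;0.2 0 7.5 0 -1;0.2 0 7.5 0 -1;0.2 0 7.5 0 -1"

```text
time_s: 23.18
position: [0.5921, 0.2082, 0.0297]
tool_rot: [[0.195, 0.981, 0.003], [0.981, -0.195, -0.0], [0.0, 0.003, -1.0]]
ft_force: [0.2, -2.1, 5.6]
grip_width: 0.0656
gripper_force: 56.2
```

```bash
python3 st.py .5545 -.248 .13 103.9
```

```text
23.175 [0.59214291 0.20820246 0.02969925] 78.7292203826621 0.06561975290577989
[-45.48   5.22 -10.03] turn -25.2
```

>>> move_arm --series "0 0 -5 0 -1;0 0 -10 0 -1;-6 0.7 -11.5 -4 -1;-12 1.4 -11.5 -8 -1;-18 2.1 -11.5 -12 -1;-24 2.8 -11.5 -16 -1;-30 3.5 -11.5 -20 -1;-36 4.2 -11.5 -25 -1"

```text
time_s: 24.18
position: [0.5616, -0.1545, 0.1434]
tool_rot: [[-0.24, 0.971, 0.0], [0.971, 0.24, 0.0], [0.0, 0.0, -1.0]]
ft_force: [0.9, 0.8, -1.8]
grip_width: 0.0653
gripper_force: 57.0
```

```bash
python3 st.py .5537 -.2467 .09 103.9
```

```text
24.175 [ 0.56161777 -0.15446717  0.14341118] 103.89261640893544 0.06525826212542556
[-8.76 -2.98  5.34] turn -0.0
```

>>> move_arm --series "-5 -1.5 0 0 -1;-8.8 -3 0 0 -1;-8.8 -3 3 0 -1;-8.8 -3 6 0 -1;-8.8 -3 9 0 -1;-8.8 -3 9 0 -1"

```text
time_s: 24.92
position: [0.5528, -0.2446, 0.0515]
tool_rot: [[-0.237, 0.971, -0.004], [0.971, 0.237, 0.003], [0.004, -0.003, -1.0]]
ft_force: [0.5, -0.4, -2.2]
grip_width: 0.0655
gripper_force: 56.9
```

```bash
python3 st.py .5537 -.2467 .0141 103.9
```

```text
24.925 [ 0.55282924 -0.24459434  0.05150704] 103.72789832310855 0.06552205761674901
[-0.23  0.03  3.74] turn -0.2
```

>>> move_arm --series "-0.2 0 2 0 -1;-0.2 0 3 0 -1;-0.2 0 3.5 0 -1;-0.2 0 3.7 0 -1;-0.2 0 3.7 0 -1"

```text
time_s: 25.55
position: [0.5545, -0.2473, 0.017]
tool_rot: [[-0.237, 0.971, 0.001], [0.971, 0.237, -0.0], [-0.0, 0.001, -1.0]]
ft_force: [-0.2, 2.6, 1.3]
grip_width: 0.0652
gripper_force: 57.6
```

>>> move_arm --series "0 0 0.15 0 -1;0 0 0.25 0 -1;0 0 0.25 0 -1;0 0 0.25 0 1;0 0 0.25 0 1;0 0 -4 0 1;0 0 -8 0 1;4 1 -11 5 1"

```text
time_s: 26.55
position: [0.5549, -0.208, 0.1278]
tool_rot: [[-0.147, 0.989, 0.002], [0.989, 0.147, -0.002], [-0.002, 0.002, -1.0]]
ft_force: [0.6, 0.7, 0.4]
grip_width: 0.0857
gripper_force: 0.0
```

```bash
python3 st.py .6038 .2650 .10 78.5
```

```text
26.55 [ 0.55491899 -0.20798885  0.12781734] 98.42562311924799 0.08568695393328804
[46.07 11.77  2.78] turn 19.9
```

>>> move_arm --series "6 1.5 0 3 1;12 3 0 6 1;18 4.5 0 9 1;24 6 0 12 1;30 7.5 0 15 1;36 9 0 18 1;42 10.8 0 19.9 1;46 11.8 1 19.9 1"

```text
time_s: 27.55
position: [0.6017, 0.2692, 0.1166]
tool_rot: [[0.193, 0.981, 0.002], [0.981, -0.193, 0.001], [0.001, 0.002, -1.0]]
ft_force: [-1.0, -0.4, -0.6]
grip_width: 0.085
gripper_force: 0.0
```

```bash
python3 st.py .6038 .2655 .08 78.5; python3 see.py pics/v6.png
```

```text
27.55 [0.60173123 0.26917032 0.11661649] 78.89282159115099 0.0850215643570499
[-0.32  0.27  3.66] turn 0.4

27.55 [0.60173123 0.26917032 0.11661649] 78.89282159115099
('side', [0.2303, 0.2669, 0.0271])
('top', [0.3059, 0.1524, 0.0234])
('side', [0.3077, 0.1527, 0.022])
('side', [0.3728, -0.0307, 0.028])
('side', [0.4418, 0.1737, 0.0488])
('side', [0.4587, 0.2322, 0.0462])
('top', [0.4607, 0.2298, 0.0457])
('top', [0.4658, 0.2887, 0.0466])
('side', [0.4658, 0.2915, 0.0461])
('side', [0.5681, -0.2899, 0.0266])
('top', [0.569, -0.2938, 0.0295])
('top', [0.5929, 0.2067, 0.0443])
('side', [0.5945, 0.2112, 0.0435])
('side', [0.5987, 0.2685, 0.0474])
('top', [0.6036, 0.2598, 0.049])
```

View pics/v6.png

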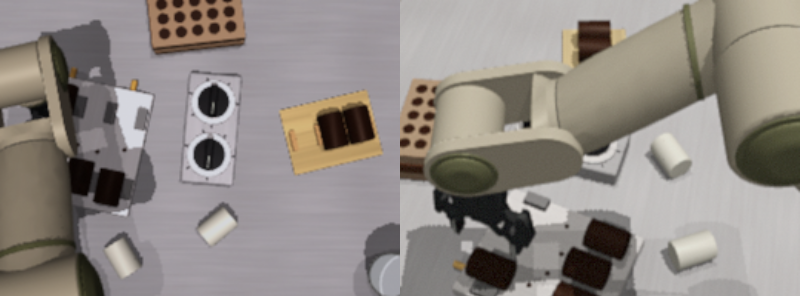

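Two logs lie in the cradle (top crop 332,130 and 358,124), and four remain on the plate. I pick the third.

>>> move_arm --series "-0.3 0.3 3 0.4 1;-0.3 0.3 6 0.4 1;-0.3 0.3 9 0.4 1;-0.3 0.3 9 0.4 1;-0.3 0.3 9 0.4 1;-0.3 0.3 9 0.4 -1;-0.3 0.3 9 0.4 -1;-0.3 0.3 9 0.4 -1"

```text
time_s: 28.85
position: [0.6045, 0.2628, 0.0278]
tool_rot: [[0.201, 0.98, 0.003], [0.98, -0.201, 0.0], [0.001, 0.003, -1.0]]
ft_force: [0.4, -1.8, 6.2]
grip_width: 0.0652
gripper_force: 55.2
```

```bash
python3 st.py .5417 -.1982 .13 103.9
```

```text
28.85 [0.6045448  0.26283952 0.02778801] 78.42442045722007 0.06518499848478249
[-46.43   3.09 -10.22] turn -25.5
```

>>> move_arm --series "0 0 -5 0 -1;0 0 -10 0 -1;-6 0.4 -11.5 -4 -1;-12 0.8 -11.5 -8 -1;-18 1.2 -11.5 -12 -1;-24 1.6 -11.5 -16 -1;-30 2 -11.5 -20 -1;-36 2.4 -11.5 -25.4 -1"

```text
time_s: 29.85
position: [0.5545, -0.0963, 0.1415]
tool_rot: [[-0.242, 0.97, 0.0], [0.97, 0.242, 0.0], [-0.0, 0.0, -1.0]]
ft_force: [1.2, 0.3, -1.7]
grip_width: 0.0654
gripper_force: 56.5
```

```bash
python3 st.py .5422 -.2001 .09 103.9
```

```text
29.85 [ 0.55445717 -0.09634263  0.14153209] 103.9973373146007 0.06541289696789393
[-9.77 -3.7   5.15] turn 0.1
```

>>> move_arm --series "-5 -1.5 0 0 -1;-9.8 -3.7 0 0 -1;-9.8 -3.7 3 0 -1;-9.8 -3.7 6 0 -1;-9.8 -3.7 9 0 -1;-9.8 -3.7 9 0 -1"

```text
time_s: 30.6
position: [0.5415, -0.198, 0.0498]
tool_rot: [[-0.239, 0.971, -0.004], [0.971, 0.239, 0.002], [0.003, -0.003, -1.0]]
ft_force: [0.5, -0.5, -0.8]
grip_width: 0.0654
gripper_force: 56.5
```

```bash
python3 st.py .5422 -.2001 .013 103.9
```

```text
30.6 [ 0.54150848 -0.1979645   0.04977098] 103.82654234837777 0.06537265254405134
[-0.22  0.02  3.68] turn -0.1
```

>>> move_arm --series "-0.1 0 2 0 -1;-0.1 0 3 0 -1;-0.1 0 3.5 0 -1;-0.1 0 3.7 0 -1;-0.1 0 3.9 0 -1;-0.1 0 3.9 0 -1"

```text
time_s: 31.35
position: [0.5436, -0.2005, 0.0132]
tool_rot: [[-0.239, 0.971, 0.002], [0.971, 0.239, -0.002], [-0.003, 0.002, -1.0]]
ft_force: [1.2, -3.7, 4.7]
grip_width: 0.0656
gripper_force: 57.2
```

>>> move_arm --series "0 0 0.1 0 1;0 0 0.1 0 1;0 0 -4 0 1;0 0 -8 0 1;4 1.5 -11 5 1;10 4 -11 10 1;16 6.5 -11 15 1;22 9 -11 20 1"

```text
time_s: 32.35
position: [0.5762, 0.0303, 0.1222]
tool_rot: [[0.111, 0.994, -0.001], [0.994, -0.111, 0.0], [0.0, -0.001, -1.0]]
ft_force: [0.7, -0.3, 0.4]
grip_width: 0.0855
gripper_force: 0.0
```

```bash
python3 st.py .4448 .175 .1 78.5; python3 see.py | sort -t, -k3 |grep -E '0\.(4|5)'
```

```text
32.35 [0.5762296  0.03026421 0.12222675] 83.64977371093005 0.08550220848149784
[ 12.93 -14.66   2.22] turn 5.1

32.35 [0.5762296  0.03026421 0.12222675] 83.64977371093005
('side', [0.5525, -0.2389, 0.0288])
('top', [0.5559, -0.25, 0.0293])
('top', [0.5693, -0.2902, 0.0299])
('side', [0.5689, -0.2946, 0.029])
('top', [0.4415, 0.1738, 0.0442])
('side', [0.442, 0.1756, 0.0484])
('top', [0.5256, 0.2213, 0.0003])
('top', [0.4606, 0.2318, 0.0464])
('side', [0.4594, 0.2319, 0.0467])
('side', [0.4647, 0.296, 0.0463])
```

>>> move_arm --series "4 -4.5 0 2 1;8 -9 0 4 1;12 -13 0 5.1 1;13 -14.7 0 5.1 1;13 -14.7 2.2 5.1 1;13 -14.7 2.2 5.1 1"

```text
time_s: 33.2
position: [0.4439, 0.1726, 0.0994]
tool_rot: [[0.196, 0.981, -0.003], [0.981, -0.196, -0.0], [-0.001, -0.003, -1.0]]
ft_force: [0.6, 0.0, -0.2]
grip_width: 0.0854
gripper_force: 0.0
```

```bash
python3 st.py .444 .1752 .0265 78.5
```

```text
33.2 [0.44388182 0.17262169 0.09944856] 78.72063108481831 0.08544546258589715
[ 0.26 -0.04  7.29] turn 0.2
```

>>> move_arm --series "0.2 0 3 0 1;0.2 0 6 0 1;0.2 0 7.3 0 1;0.2 0 7.3 0 1;0.2 0 7.3 0 -1;0.2 0 7.3 0 -1;0.2 0 7.3 0 -1;0.2 0 7.3 0 -1"

```text
time_s: 34.2
position: [0.4452, 0.1751, 0.0284]
tool_rot: [[0.195, 0.981, 0.002], [0.981, -0.195, 0.0], [0.0, 0.002, -1.0]]
ft_force: [-1.8, -1.6, 7.0]
grip_width: 0.0653
gripper_force: 56.2
```

```bash
python3 st.py .5597 -.271 .15 103.9
```

```text
34.2 [0.44516945 0.17513277 0.02839467] 78.73742366253568 0.06531788015335224
[-41.52  19.95 -12.16] turn -25.2
```

>>> move_arm --series "0 0 -6 0 -1;0 0 -11 0 -1;-5 2.5 -13.5 -4 -1;-10.5 5 -13.5 -8 -1;-16 7.5 -13.5 -12 -1;-21.5 10 -13.5 -16 -1;-27 13 -13.5 -20 -1;-32.5 15.6 -13.5 -25.2 -1"

```text
time_s: 35.2
position: [0.5344, -0.1761, 0.1627]
tool_rot: [[-0.243, 0.97, 0.001], [0.97, 0.243, -0.0], [-0.0, 0.001, -1.0]]
ft_force: [0.0, 1.1, -0.5]
grip_width: 0.0655
gripper_force: 57.7
```

```bash
python3 st.py .5597 -.271 .12 103.9
```

```text
35.2 [ 0.53441379 -0.17612406  0.16274896] 104.07870912173121 0.06554319021100209
[-9.82  0.14  4.27] turn 0.2
```

>>> move_arm --series "-6 0.1 0 0.2 -1;-9.8 0.1 0 0.2 -1;-9.8 0.1 3 0.2 -1;-9.8 0.1 6 0.2 -1;-9.8 0.1 7 0.2 -1;-9.8 0.1 7 0.2 -1"

```text
time_s: 35.95
position: [0.5588, -0.2689, 0.0926]
tool_rot: [[-0.237, 0.971, -0.0], [0.971, 0.237, 0.0], [0.0, -0.0, -1.0]]
ft_force: [0.6, 0.3, -0.2]
grip_width: 0.0656
gripper_force: 57.7
```

```bash
python3 st.py .5597 -.271 .0555 103.9;python3 see.py | sort -t, -k3 |grep -E '0\.5'
```

```text
35.95 [ 0.55875625 -0.26888231  0.09258864] 103.73603334980486 0.06560708513887162
[-0.23  0.04  3.71] turn -0.2

35.95 [ 0.55875625 -0.26888231  0.09258864] 103.73603334980486
('side', [0.5525, -0.2389, 0.0288])
('top', [0.5559, -0.25, 0.0293])
('top', [0.5693, -0.2902, 0.0299])
('side', [0.5689, -0.2946, 0.029])
('top', [0.5256, 0.2213, 0.0003])
```

>>> move_arm --series "-0.2 0 1.5 0 -1;-0.2 0 2.8 0 -1;-0.2 0 3.4 0 -1;-0.2 0 3.7 0 -1;-0.2 0 3.7 0 -1"

```text
time_s: 36.67
position: [0.5592, -0.271, 0.0554]
tool_rot: [[-0.237, 0.971, 0.0], [0.971, 0.237, -0.0], [-0.0, 0.0, -1.0]]
ft_force: [-0.4, 0.4, -1.1]
grip_width: 0.0652
gripper_force: 57.9
```

```bash
sed -i "s/^L=/cam('top');cam('side')\nL=/" see.py; python3 st.py .5597 -.271 .0545 103.9; python3 see.py | sort -t, -k3; python3 - <<'E'
from h import *
S=cam("side")
u,v=proj(S,(.553,-.246,.08)).astype(int);b=S[0][v-45:v+45,u-60:u+60]
cv2.imwrite("pics/c7.png",cv2.resize(b,None,fx=6,fy=6,interpolation=cv2.INTER_CUBIC))
E
```

```text
36.675 [ 0.55924469 -0.27097745  0.05539589] 103.72305410659605 0.06516177751296265
[-0.01  0.04  0.09] turn -0.2

36.675 [ 0.55924469 -0.27097745  0.05539589] 103.72305410659605
('side', [0.37, -0.0328, 0.0282])
('side', [0.5409, -0.1929, 0.0317])
('top', [0.5406, -0.2028, 0.034])
('side', [0.5537, -0.2438, 0.0311])
('top', [0.5544, -0.2487, 0.0275])
('side', [0.3105, 0.1513, 0.0225])
('top', [0.3095, 0.1519, 0.0255])
('top', [0.4637, 0.2306, 0.0458])
('side', [0.4609, 0.2308, 0.044])
('top', [0.2317, 0.2677, 0.0303])
('side', [0.2307, 0.2712, 0.024])
('side', [0.4699, 0.2918, 0.0481])
('top', [0.4673, 0.2937, 0.0471])
```

View pics/c7.png

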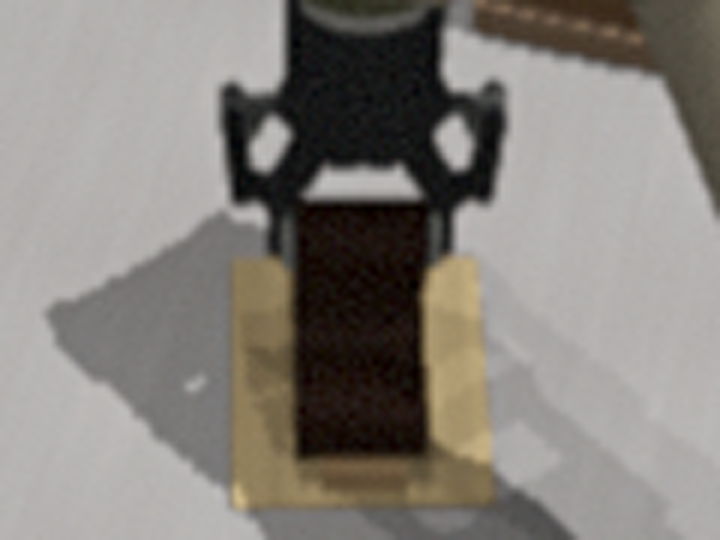

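The held log lines up with the bottom row (x 297–427 in the crop). I lower it to contact.

>>> move_arm --series "0 0 0.1 0 -1;0 0 0.2 0 -1;0 0 0.25 0 -1;0 0 0.25 0 -1"

```text
time_s: 37.42
position: [0.5594, -0.2712, 0.0544]
tool_rot: [[-0.238, 0.971, 0.001], [0.971, 0.238, -0.001], [-0.002, 0.001, -1.0]]
ft_force: [-3.0, 1.0, 10.1]
grip_width: 0.0656
gripper_force: 59.1
```

>>> move_arm --series "0 0 0 0 1;0 0 0 0 1;0 0 0 0 1;0 0 -4 0 1;0 0 -8 0 1;5 2 -8 5 1;10 5 -8 10 1;15 8 -8 15 1"

```text
time_s: 38.42
position: [0.6016, -0.1047, 0.1329]
tool_rot: [[0.026, 1.0, 0.0], [1.0, -0.026, -0.0], [-0.0, 0.0, -1.0]]
ft_force: [0.2, 0.3, -0.4]
grip_width: 0.0856
gripper_force: 0.0
```

```bash
python3 st.py .4595 .2325 .1 78.5; python3 see.py | sort -t, -k3
```

```text
38.425 [ 0.60155491 -0.10466416  0.13288035] 88.52389315198592 0.08558266177367416
[ 33.34 -15.07   3.29] turn 10.0

38.425 [ 0.60155491 -0.10466416  0.13288035] 88.52389315198592
('side', [0.3734, -0.031, 0.0283])
('side', [0.5404, -0.1983, 0.0329])
('top', [0.5413, -0.2004, 0.035])
('side', [0.5541, -0.2443, 0.0286])
('top', [0.5556, -0.2504, 0.0285])
('side', [0.5595, -0.2706, 0.0757])
('top', [0.5583, -0.2729, 0.0689])
('top', [0.57, -0.2924, 0.0304])
('side', [0.3071, 0.1513, 0.0259])
('side', [0.4578, 0.2282, 0.045])
('top', [0.4622, 0.2344, 0.0475])
('top', [0.2285, 0.2693, 0.0285])
('side', [0.229, 0.2695, 0.0247])
('top', [0.4666, 0.29, 0.0466])
('side', [0.4678, 0.2913, 0.0473])
```

>>> move_arm --series "5 -2.2 0 3 1;10.5 -4.6 0 6 1;16 -7 0 10 1;21.5 -9.4 0 10 1;27 -12 0 10 1;32 -14.5 0 10 1;33.5 -15.1 2.5 10 1;33.5 -15.1 3.3 10 1"

```text
time_s: 39.62
position: [0.4574, 0.2316, 0.0989]
tool_rot: [[0.195, 0.981, -0.002], [0.981, -0.195, -0.001], [-0.001, -0.002, -1.0]]
ft_force: [0.6, -0.1, -0.1]
grip_width: 0.0856
gripper_force: 0.0
```

```bash
python3 st.py .4595 .2325 .0265 78.5
```

```text
39.625 [0.45739167 0.2316357  0.09885408] 78.76764955076365 0.08559894568972168
[0.13 0.19 7.24] turn 0.3
```

>>> move_arm --series "0.1 0 3 0 1;0.1 0 6 0 1;0.1 0 7.3 0 1;0.1 0 7.3 0 1;0.1 0 7.3 0 -1;0.1 0 7.3 0 -1;0.1 0 7.3 0 -1;0.1 0 7.3 0 -1"

```text
time_s: 40.62
position: [0.4597, 0.233, 0.0283]
tool_rot: [[0.195, 0.981, 0.005], [0.981, -0.195, 0.0], [0.001, 0.004, -1.0]]
ft_force: [4.1, -3.2, 8.2]
grip_width: 0.0655
gripper_force: 55.2
```

```bash
python3 st.py .5477 -.2224 .18 103.9
```

```text
40.625 [0.45966398 0.23295513 0.02826797] 78.73212913227722 0.0655178958662853
[-42.94  17.53 -15.17] turn -25.2
```

>>> move_arm --series "0 0 -6 0 -1;0 0 -11 0 -1;-5 2 -14 -4 -1;-10.5 4.2 -14 -8 -1;-16 6.5 -14 -12 -1;-21.5 8.8 -14 -16 -1;-27 11 -14 -20 -1;-32.5 13.2 -14 -25.2 -1"

```text
time_s: 41.62
position: [0.5235, -0.113, 0.167]
tool_rot: [[-0.243, 0.97, -0.0], [0.97, 0.243, 0.001], [0.001, -0.0, -1.0]]
ft_force: [1.1, 0.6, -2.2]
grip_width: 0.0653
gripper_force: 58.0
```

```bash
python3 st.py .5477 -.2224 .12 103.9
```

```text
41.625 [ 0.52354723 -0.11301018  0.16696411] 104.0917577263633 0.06532250059587909
[-11.2   -0.32   4.7 ] turn 0.2
```

>>> move_arm --series "-6 -0.2 0 0.2 -1;-11.3 -0.3 0 0.2 -1;-11.3 -0.3 0 0.2 -1;-11.3 -0.3 4 0.2 -1;-11.3 -0.3 7.4 0.2 -1;-11.3 -0.3 7.4 0.2 -1;-11.3 -0.3 7.4 0.2 -1"

```text
time_s: 42.5
position: [0.5487, -0.2217, 0.0943]
tool_rot: [[-0.238, 0.971, 0.002], [0.971, 0.238, -0.001], [-0.001, 0.001, -1.0]]
ft_force: [-0.3, 0.5, -0.8]
grip_width: 0.0656
gripper_force: 57.8
```

```bash
python3 st.py .5477 -.2224 .0543 103.9
```

```text
42.5 [ 0.54869323 -0.22166933  0.09433912] 103.76124050639352 0.06564736400496726
[-0.05 -0.11  4.  ] turn -0.1
```

>>> move_arm --series "0 -0.1 1.5 0 -1;0 -0.1 3 0 -1;0 -0.1 3.6 0 -1;0 -0.1 3.9 0 -1;0 -0.1 4 0 -1;0 -0.1 4 0 -1"

```text
time_s: 43.25
position: [0.5477, -0.2231, 0.0543]
tool_rot: [[-0.237, 0.971, 0.002], [0.971, 0.237, -0.002], [-0.003, 0.001, -1.0]]
ft_force: [-3.2, -1.9, 9.4]
grip_width: 0.0652
gripper_force: 59.5
```

Contact is at the expected height. I release, lift and go for the last log.

>>> move_arm --series "0 0 0 0 1;0 0 0 0 1;0 0 0 0 1;0 0 -4 0 1;0 0 -8 0 1;5 3 -8 5 1;10 6 -8 10 1;15 9 -8 15 1"

```text
time_s: 44.25
position: [0.5994, -0.0534, 0.1328]
tool_rot: [[0.026, 1.0, 0.0], [1.0, -0.026, 0.0], [0.0, 0.0, -1.0]]
ft_force: [0.1, -1.0, 0.5]
grip_width: 0.0853
gripper_force: 0.0
```

```bash
python3 st.py .4688 .292 .1 78.5; python3 see.py | sort -t, -k3
```

```text
44.25 [ 0.59935194 -0.05339335  0.13283126] 88.5329535171407 0.08532691301124275
[ 34.19 -13.94   3.28] turn 10.0

44.25 [ 0.59935194 -0.05339335  0.13283126] 88.5329535171407
('side', [0.3729, -0.0333, 0.025])
('side', [0.5444, -0.1976, 0.0308])
('top', [0.5423, -0.2028, 0.0346])
('side', [0.5448, -0.2223, 0.0711])
('top', [0.5456, -0.2246, 0.0725])
('side', [0.5599, -0.274, 0.0756])
('top', [0.558, -0.2748, 0.0675])
('top', [0.5685, -0.2949, 0.0295])
('side', [0.3094, 0.152, 0.0249])
('side', [0.5256, 0.2172, -0.0018])
('side', [0.2288, 0.2688, 0.0262])
('side', [0.4669, 0.2919, 0.0476])
('top', [0.4681, 0.2928, 0.0481])
```

>>> move_arm --series "5 -2.2 0 3 1;10.5 -4.4 0 6 1;16 -6.6 0 10 1;21.5 -8.8 0 10 1;27 -11 0 10 1;32 -13 0 10 1;34.3 -14 2.5 10 1;34.3 -14 3.3 10 1"

```text
time_s: 45.45
position: [0.4661, 0.2908, 0.0987]
tool_rot: [[0.194, 0.981, -0.002], [0.981, -0.194, -0.001], [-0.001, -0.002, -1.0]]
ft_force: [0.2, -0.3, -0.2]
grip_width: 0.0855
gripper_force: 0.0
```

```bash
python3 st.py .4688 .2922 .0265 78.5
```

```text
45.45 [0.46609819 0.29079208 0.09869035] 78.80037934612601 0.08554548990150987
[0.19 0.24 7.22] turn 0.3
```

>>> move_arm --series "0.1 0.1 3 0 1;0.1 0.1 6 0 1;0.1 0.1 7.3 0 1;0.1 0.1 7.3 0 1;0.1 0.1 7.3 0 -1;0.1 0.1 7.3 0 -1;0.1 0.1 7.3 0 -1;0.1 0.1 7.3 0 -1"

```text
time_s: 46.45
position: [0.4684, 0.2917, 0.0281]
tool_rot: [[0.195, 0.981, 0.002], [0.981, -0.195, 0.0], [0.0, 0.002, -1.0]]
ft_force: [-1.4, -2.6, 6.8]
grip_width: 0.0652
gripper_force: 55.8
```

```bash
python3 st.py .5537 -.2467 .2 103.9
```

```text
46.45 [0.46836984 0.29168095 0.02812424] 78.74042809046496 0.06521370222105952
[-51.14  18.88 -17.19] turn -25.2
```

>>> move_arm --series "0 0 -6 0 -1;0 0 -12 0 -1;-5 2 -17 -4 -1;-10.5 4.2 -17 -8 -1;-16 6.5 -17 -12 -1;-21.5 8.6 -17 -16 -1;-27 10.7 -17 -20 -1;-32.5 12.7 -17 -25.2 -1"

```text
time_s: 47.45
position: [0.5289, -0.0537, 0.1973]
tool_rot: [[-0.243, 0.97, 0.001], [0.97, 0.243, -0.0], [-0.0, 0.001, -1.0]]
ft_force: [0.8, 0.7, -1.6]
grip_width: 0.0654
gripper_force: 57.5
```

```bash
python3 st.py .5537 -.2467 .15 103.9
```

```text
47.45 [ 0.52892384 -0.0537206   0.19731935] 104.08819126585891 0.06537549975134058
[-19.32  -2.29   4.73] turn 0.2
```

>>> move_arm --series "-5.5 -0.7 0 0.2 -1;-11 -1.4 0 0.2 -1;-16.5 -2 0 0.2 -1;-19.4 -2.3 0 0.2 -1;-19.4 -2.3 2 0.2 -1;-19.4 -2.3 5 0.2 -1;-19.4 -2.3 6 0.2 -1;-19.4 -2.3 6 0.2 -1"

```text
time_s: 48.45
position: [0.5533, -0.2455, 0.137]
tool_rot: [[-0.237, 0.971, -0.0], [0.971, 0.237, 0.0], [0.0, -0.0, -1.0]]
ft_force: [0.3, -0.5, -1.4]
grip_width: 0.0654
gripper_force: 57.5
```

```bash
python3 st.py .5537 -.2467 .0952 103.9; python3 - <<'E'
from h import *
S=cam("side")
for c in("top","side"):
  cam(c)
  for p in pts("log1",c):
    if p[1]<-.1: print(c,np.round(p,4))
E
```

```text
48.45 [ 0.55326469 -0.24553238  0.13701706] 103.73845777701548 0.06537320569014686
[-0.12  0.01  4.18] turn -0.2

top [ 0.5505 -0.223   0.0726]
top [ 0.5413 -0.2009  0.0335]
top [ 0.5538 -0.245   0.1575]
side [ 0.5438 -0.2     0.0337]
side [ 0.5466 -0.2235  0.0705]
side [ 0.5554 -0.2466  0.1579]
side [ 0.5604 -0.2734  0.0755]
```

>>> move_arm --series "-0.1 0 1.5 0 -1;-0.1 0 3 0 -1;-0.1 0 3.7 0 -1;-0.1 0 4 0 -1;-0.1 0 4.1 0 -1;-0.1 0 4.1 0 -1"

```text
time_s: 49.45
position: [0.5536, -0.2467, 0.0961]
tool_rot: [[-0.237, 0.971, 0.001], [0.971, 0.237, -0.0], [-0.0, 0.0, -1.0]]
ft_force: [-0.4, 0.4, -1.0]
grip_width: 0.0654
gripper_force: 57.7
```

>>> move_arm --series "0 0 0.1 0 -1;0 0 0.2 0 -1;0 0 0.2 0 -1"

```text
time_s: 49.82
position: [0.5541, -0.2475, 0.0953]
tool_rot: [[-0.237, 0.971, 0.002], [0.971, 0.237, -0.003], [-0.003, 0.002, -1.0]]
ft_force: [-0.4, -2.0, 6.9]
grip_width: 0.0656
gripper_force: 58.8
```

Contact is 6.9 N. I release and retreat, then inspect.

>>> move_arm --series "0 0 0 0 1;0 0 0 0 1;0 0 0 0 1;0 0 -4 0 1;0 0 -8 0 1;0 -5 -8 0 1;0 -10 -8 0 1;0 -14 -8 0 1"

```text
time_s: 50.82
position: [0.4158, -0.2799, 0.1738]
tool_rot: [[-0.237, 0.971, -0.0], [0.971, 0.237, -0.0], [0.0, -0.0, -1.0]]
ft_force: [0.2, -0.2, -0.4]
grip_width: 0.0853
gripper_force: 0.0
```

>>> move_arm --series "0 -3 -2 0 1;0 -6 -2 0 1;0 -6 -2 0 1"

```text
time_s: 51.2
position: [0.3581, -0.2943, 0.1941]
tool_rot: [[-0.235, 0.972, 0.0], [0.972, 0.235, -0.0], [-0.0, 0.0, -1.0]]
ft_force: [0.2, -0.1, 0.8]
grip_width: 0.0856
gripper_force: 0.0
```

```bash
python3 see.py | sort -t, -k3; python3 - <<'E'
from h import *
T=cam("top");S=cam("side")
a=T[0][120:240,180:450];b=S[0][90:270,220:400]
cv2.imwrite("pics/end.png",np.hstack([cv2.resize(a,(450,200),interpolation=2),cv2.resize(b[:,:],(200,200))][:1]+[cv2.resize(S[0][110:230,260:410],(350,280))[:200]]))
d=[cv2.resize(T[0][v-20:v+20,u-20:u+20],None,fx=6,fy=6,interpolation=2) for u,v in((321,192),(324,155))]
c=cv2.resize(T[0][v-5:v+55,355:455],(800,480),interpolation=2) if 0 else cv2.resize(T[0][140:220,350:460],(660,480),interpolation=2)
cv2.imwrite("pics/end.png",np.hstack([np.vstack(d),cv2.resize(c,(540,480))]))
cv2.imwrite("pics/ends.png",cv2.resize(S[0][90:340,220:440],(528,600),interpolation=2))
E
```

```text
51.2 [ 0.35808328 -0.29431025  0.19406957] 103.59823273648082
('top', [0.3705, -0.0261, 0.0294])
('side', [0.3727, -0.0322, 0.0265])
('side', [0.5451, -0.199, 0.0331])
('top', [0.5413, -0.2012, 0.0328])
('top', [0.545, -0.2215, 0.0713])
('top', [0.5495, -0.2234, 0.0692])
('side', [0.5464, -0.2271, 0.0726])
('side', [0.5548, -0.2439, 0.1141])
('top', [0.5537, -0.2463, 0.1145])
('top', [0.5591, -0.2758, 0.0702])
('top', [0.5688, -0.2934, 0.0315])
('top', [0.3086, 0.1522, 0.0246])
('side', [0.3098, 0.1538, 0.0224])
('top', [0.2281, 0.2671, 0.0305])
('side', [0.2293, 0.269, 0.0271])
```

View pics/end.png

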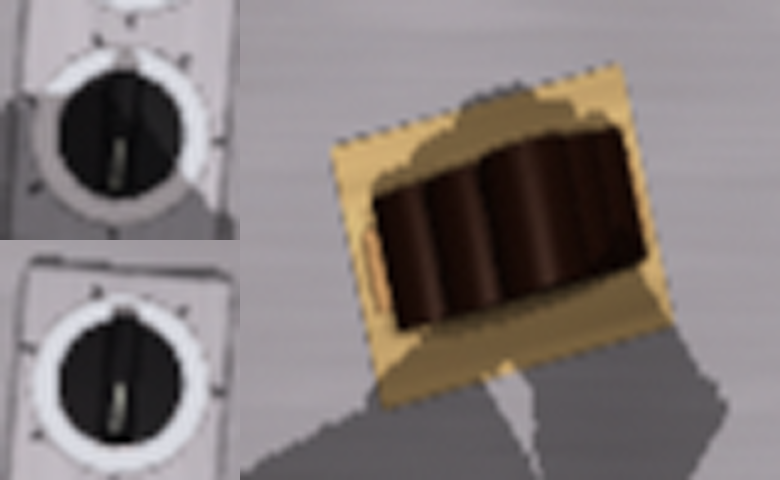

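View pics/ends.png

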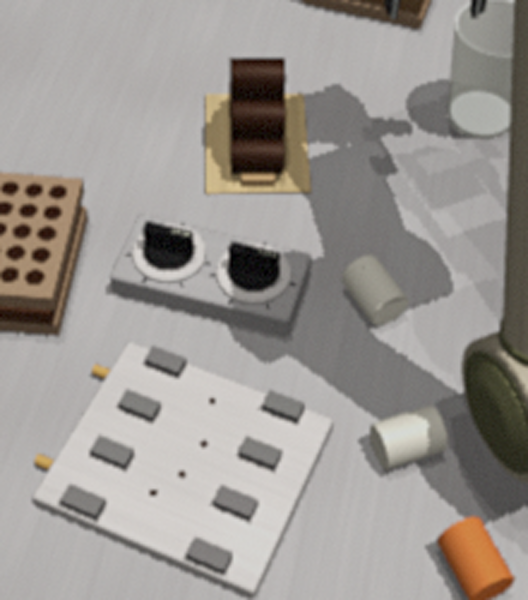

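The pyramid of six stands centred on the cradle. The plate is empty, and both dial marks point to the off tick (cool at 118,165; fan at 118,410). I hand the job in.

```bash
python3 -c "
from rig import order
print(order.close_job())"
```

```text
the job is handed in; nothing more can be done
None
```

The job is handed in: both dials are at their off stops, all six logs are piled 3-2-1 and centred on the cradle, and the cooling plate is empty, at about 51 s of robot time.

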